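# Put the glass bottles into the stands that fit them

## Task

Four glass bottles stand among the round white bottle stands on the near half of the table (the similar ones along the back are stock and not part of this job). Put each of the four upright into the round bottle stand of its size: the slim dropper bottle in the smallest stand, the next wider bottle in the next larger stand, and so on up to the widest bottle in the largest stand, each standing flat on the stand's floor. Set them down gently, without dropping or tipping a bottle, and leave the sample jar and the brass weight among them where they stand.

Things in the scene. Friction and masses are not known exactly. Their poses are not given: they have to be found in the camera images.
- dropper_bottle: the slimmest bottle: small amber glass dropper bottle with a black teat, 96 mm tall; glass body 30 mm in diameter from the bottom to 60 mm up, then a black collar and teat within 18 mm in diameter; about 40 g. Can be gripped round the glass at about 48 mm up. Origin: centre of its underside, z up along its axis; it starts standing upright and loose on the near half of the table, among the stands (not one of those at the back), and is round, so its yaw does not matter.
- bottle_amber: amber glass bottle with a black screw cap, 92 mm tall; body 47 mm in diameter up to 70 mm, cap 34 mm in diameter from 71 to 92 mm; about 120 g. Can be gripped round the body at about 56 mm up. Origin: centre of its underside, z up along its axis; it starts standing upright and loose on the near half of the table, among the stands (not one of those at the back), and is round, so its yaw does not matter.
- bottle_pink: clear glass bottle with pinkish contents and a screw cap, 105 mm tall; body 56 mm in diameter up to 80 mm, cap 39 mm in diameter from 81 to 105 mm; about 220 g. Can be gripped round the body at about 66 mm up. Origin: centre of its underside, z up along its axis; it starts standing upright and loose on the near half of the table, among the stands (not one of those at the back), and is round, so its yaw does not matter.
- bottle_buffer: the biggest bottle: clear glass bottle with a screw cap, 138 mm tall; body 70 mm in diameter up to 104 mm, cap 46 mm in diameter from 106 to 138 mm; about 380 g. Best gripped by the cap, with the fingertips just above the shoulder (about 127 mm up). Origin: centre of its underside, z up along its axis; it starts standing upright and loose on the near half of the table, among the stands (not one of those at the back), and is round, so its yaw does not matter.
- stand_smallest: the smallest of four fixed round bottle stands standing about on the table: an open white plastic cup with a black rubber pad inside and a black rubber foot flange (61 mm across, 4 mm high). Bore 45 mm, outside 55 mm, rim 24 mm above the table, inner floor 6 mm above the table. Origin: centre of its underside, z up; the seat is on its axis. It does not move.
- stand_second: the second smallest of four fixed round bottle stands standing about on the table: an open white plastic cup with a black rubber pad inside and a black rubber foot flange (75 mm across, 4 mm high). Bore 59 mm, outside 69 mm, rim 24 mm above the table, inner floor 6 mm above the table. Origin: centre of its underside, z up; the seat is on its axis. It does not move.
- stand_third: the second largest of four fixed round bottle stands standing about on the table: an open white plastic cup with a black rubber pad inside and a black rubber foot flange (88 mm across, 4 mm high). Bore 72 mm, outside 82 mm, rim 24 mm above the table, inner floor 6 mm above the table. Origin: centre of its underside, z up; the seat is on its axis. It does not move.
- stand_largest: the largest of four fixed round bottle stands standing about on the table: an open white plastic cup with a black rubber pad inside and a black rubber foot flange (104 mm across, 4 mm high). Bore 88 mm, outside 98 mm, rim 24 mm above the table, inner floor 6 mm above the table. Origin: centre of its underside, z up; the seat is on its axis. It does not move.
- jar_a: bystander: sample jar with a wide red screw lid, 42 mm in diameter, 56 mm tall, as wide at the lid as at the body; stands loose on the near half of the table, among the bottles and stands. Origin: centre of its underside, z up. To be left where it is.
- cal_weight: bystander: brass calibration weight with a knob, 22 mm in diameter, 38 mm tall; stands loose on the near half of the table, among the bottles and stands. Origin: centre of its underside, z up. To be left where it is.
Not all that is in view belongs to the job. Leave any blue look-alike of the dropper_bottle alone.

How it is judged:
At the end, for the whole second after the job is handed in: Each bottle stands in the stand of its rank in width (narrowest in smallest, widest in largest): within 11 mm of the stand's axis, underside 3 to 10 mm above the stand's underside (on its floor), upright within 0.08 rad, slower than 20 mm/s, released (horizontal distance between dropper_bottle and stand_smallest below 0.011 m and z of dropper_bottle in the frame of stand_smallest between 0.003 and 0.01 m and angle between each of dropper_bottle, bottle_amber, bottle_pink, bottle_buffer's own z axis and vertical below 0.08 rad and linear speed of each of dropper_bottle, bottle_amber, bottle_pink, bottle_buffer below 0.02 m/s and horizontal distance between bottle_amber and stand_second below 0.011 m and z of bottle_amber in the frame of stand_second between 0.003 and 0.01 m and horizontal distance between bottle_pink and stand_third below 0.011 m and z of bottle_pink in the frame of stand_third between 0.003 and 0.01 m and horizontal distance between bottle_buffer and stand_largest below 0.011 m and z of bottle_buffer in the frame of stand_largest between 0.003 and 0.01 m); the robot touches nothing.
It fails at once if the sample jar or the brass weight is moved (over 20 mm) or knocked over (distance of any of jar_a, cal_weight from where it was at the start of the episode above 0.02 m or angle between any of jar_a, cal_weight's own z axis and vertical above 0.5 rad).
It fails at once if a bottle is tipped over (more than about 30 degrees) (angle between any of dropper_bottle, bottle_amber, bottle_pink, bottle_buffer's own z axis and vertical above 0.52 rad).
It fails at once if a bottle is dropped into its stand from more than about 3 cm ((horizontal distance between dropper_bottle and stand_smallest below 0.05 m and contact force between dropper_bottle and the fingers below 0.2 N and linear speed of dropper_bottle above 0.75 m/s) or (horizontal distance between bottle_amber and stand_second below 0.05 m and contact force between bottle_amber and the fingers below 0.2 N and linear speed of bottle_amber above 0.75 m/s) or (horizontal distance between bottle_pink and stand_third below 0.05 m and contact force between bottle_pink and the fingers below 0.2 N and linear speed of bottle_pink above 0.75 m/s) or (horizontal distance between bottle_buffer and stand_largest below 0.05 m and contact force between bottle_buffer and the fingers below 0.2 N and linear speed of bottle_buffer above 0.75 m/s)).
It also fails if it takes over 104 s, if anything falls off the work surface, if the arm or the gripper's body presses on something with over 40 N, if the wrist force passes 120 N, or if a joint passes its speed limit or range.

## Robot

A 6-joint arm with a two-finger parallel gripper is mounted at the origin on a cart in front of the work surface, level with it; the furniture and walls round the work are solid. World frame = base frame: x ahead of the robot, y to its left, z up, the work surface at z = 0. Lengths are in m, angles in rad, forces in N, time in s.
With the tool pointing down it reaches from about 0.3 to 0.85 m from the base axis. Payload 5.4 kg.
Tool frame: the origin (TCP) lies between the finger pads; the fingertips stand 17 mm ahead of it and the grasp point (between the pads) lies 2 mm behind it; z points along the fingers, y is the line along which they close (so a half turn about z gives the same grasp; the last joint's range is limited). The gripper opens to 85 mm and grips with 20 to 120 N. Pads are 22 mm wide; open, the fingers measure 114 mm over their backs; the gripper's body (76 mm by 85 mm) begins 54 mm behind the grasp point. The pads swing forward as they close: fully open they stand 13 mm farther back than shut.
Start: joints at [1.076, 0.158, 1.597, -0, 1.386, -0.21], TCP at [0.162, 0.552, 0.248] pointing down, gripper open.
Joint ranges: [-2.91, 2.91], [-0.94, 2.29], [0.18, 2.7], [-1.29, 4.43], [0.17, 2.64], [-3, 3]. Speed limits (rad/s): [2.57, 2.57, 3.14, 3.14, 3.14, 3.14].

## Interface

Orientations are given as a 3x3 rotation matrix whose columns are the frame's x, y, z axes.
In Python, from plant import bot gives the robot as it stands.
- The arm moves only by the shell command python3 -m creep 'ROWS'. ROWS is a JSON object of lists of equal length, an entry for each row: "travel": the shift along the tool's x, y, z in cm, a list of three; "angular": the turn, a rotation vector about the tool's x, y, z in rad, a list of three; "claw": the closure in counts, from 0 (fully open) to 255 (shut). In form: {"travel": [[dx, dy, dz], ...], "angular": [[ax, ay, az], ...], "claw": [claw, ...]}. A call has 1 to 5 rows; each row shifts and turns the commanded pose from where the row before left it, along the tool's axes as they then stand; what a row does not reach is not made up. A row lasts 1/10 s, in which the tool goes at most 50 mm and 8.59 degrees, less where a joint would pass 70% of its speed; a pose out of reach is approached as far as the arm can. A call with a gripper value outside its range is refused whole. The fingers move at their own pace and stop on an object; the grip force is fixed at half the most. Time passes only in rows, so rows that do not move let the fingers close. It gives the time, the measured TCP pose, the force, the opening and the grip force at its end, in the units of the state.
- bot.sense(): the state, without advancing time (a new reading comes with each control period).
- bot.read_camera(name): name is "scene" or "top" or "wrist"; returns the picture (384x512x3 uint8, blue, green, red); there is no depth.
- bot.get_calibration(name): a dict with "K" (3x3 intrinsics, pixels), "origin" and "attitude" of the camera in the world; the wrist camera has in their place "hand_eye" (4x4, takes a point from camera to tool coordinates, whose origin is the TCP and whose axes are the flange's). Camera axes: x right, y up, looking along -z (the intrinsics and any distortion apply to the point x, -y, -z); pixel columns grow to the right and rows downward; lengths in m; the calibration is good to about 2 mm. A picture is of the moment at which its call begins: read the wrist's pose just before it. get_calibration takes no time and is no camera call.
- bot.close_job(): hands the job in; it is judged then, once.
The state is a dict: "time_s": time; "q": joint angles; "qvel": joint speeds; "joint_efforts": joint torques, N m; "tool_pos": TCP position; "orientation": TCP orientation; "ft_force": force on the tool from outside, world axes, zero at the start; "wrist_torque": the same for the moment, N m; "gripper_width": opening from 0.0 (shut) to 1.0 (fully open); "finger_force": force on a finger pad.
Only numpy, scipy, OpenCV 4.12 (cv2) and the standard library are available. Lean on these libraries where they do the work, as an engineer would, in place of code of your own. Each camera call takes 0.05 s, during which the arm holds its last target. There are 200 camera calls.

## Working session

There is one attempt and no reset: what is moved stays moved. The work goes in short steps, Python scripts to look and compute and a shell command to move; the robot and the scene stay as the last step left them, time stands still between calls to the robot, and variables do not carry over. Pictures are saved under pics/ and viewed, at most 14 in all, crops included, and the job is handed in when it is done.

```bash
mkdir -p pics; ls; python3 - <<'E'
from plant import bot
import cv2,numpy as np
for n in("scene","top"):
    im=bot.read_camera(n); cv2.imwrite(f"pics/{n}0.png",im); cv2.imwrite(f"pics/{n}0x.png",cv2.resize(im,(800,600),interpolation=cv2.INTER_CUBIC))
    c=bot.get_calibration(n); print(n,c)
print(bot.get_calibration("wrist")); print(bot.sense())
E
```

```text
pics
scene {'K': array([[418.69471539,   0.        , 253.84213462],
       [  0.        , 418.69471539, 194.32017617],
       [  0.        ,   0.        ,   1.        ]]), 'origin': array([ 0.10616958, -0.66873118,  0.70410754]), 'attitude': array([[ 0.76312459,  0.44011816, -0.47321968],
       [-0.64616987,  0.50801683, -0.56954666],
       [-0.01026427,  0.74041536,  0.67207123]])}
top {'K': array([[441.74520693,   0.        , 258.02437902],
       [  0.        , 441.74520693, 194.34471686],
       [  0.        ,   0.        ,   1.        ]]), 'origin': array([ 0.3289123 , -0.11668634,  1.21289045]), 'attitude': array([[ 0.02423932,  0.98246686, -0.18485488],
       [-0.99960453,  0.02118196, -0.01849642],
       [-0.01425653,  0.18523011,  0.98259175]])}
{'K': array([[301.5899756 ,   0.        , 252.91496139],
       [  0.        , 301.5899756 , 194.35621366],
       [  0.        ,   0.        ,   1.        ]]), 'hand_eye': array([[ 7.88377878e-06,  9.59046005e-01,  2.83250348e-01,
         7.22075763e-02],
       [ 9.99999879e-01, -1.46927206e-04,  4.69641689e-04,
         2.481
[... 295 characters left out ...]
300e+00, -2.10101714e-01]), 'qvel': array([-0.0001692 , -0.00106115, -0.00447879, -0.00162774,  0.00061776,
        0.00049273]), 'joint_efforts': array([-5.34777209e-04, -3.96989965e+01, -3.32338071e+01, -2.35481575e-04,
        4.11169414e-03,  8.87723559e-06]), 'tool_pos': array([0.16130291, 0.55136804, 0.24740149]), 'orientation': array([[-9.59731862e-01,  2.80916537e-01, -8.08353860e-04],
       [ 2.80917490e-01,  9.59730689e-01, -1.53928059e-03],
       [ 3.43392634e-04, -1.70437737e-03, -9.99998489e-01]]), 'ft_force': array([-0.38081605, -0.37929631, -0.07014837]), 'wrist_torque': array([ 0.01520676, -0.0311053 , -0.01368152]), 'finger_force': 0.0, 'gripper_width': 0.9985068332015438}
```

View pics/top0x.png

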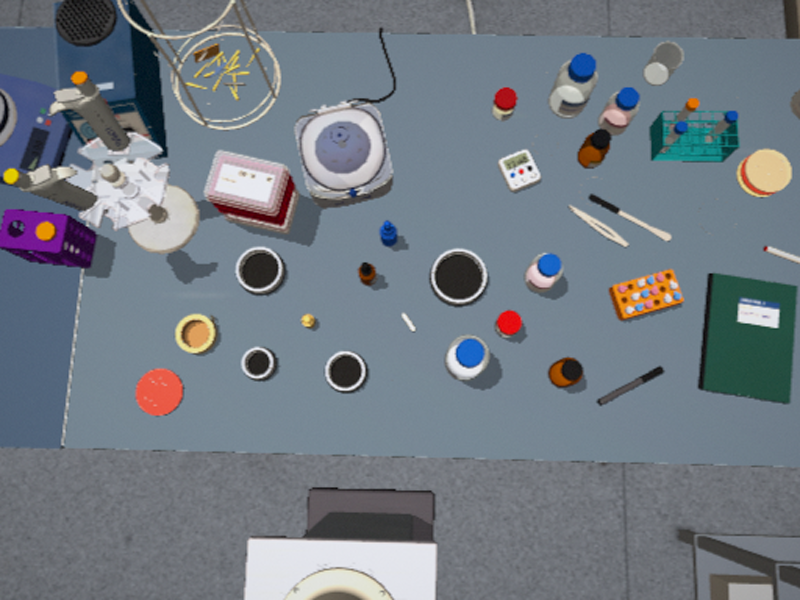

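View pics/scene0x.png

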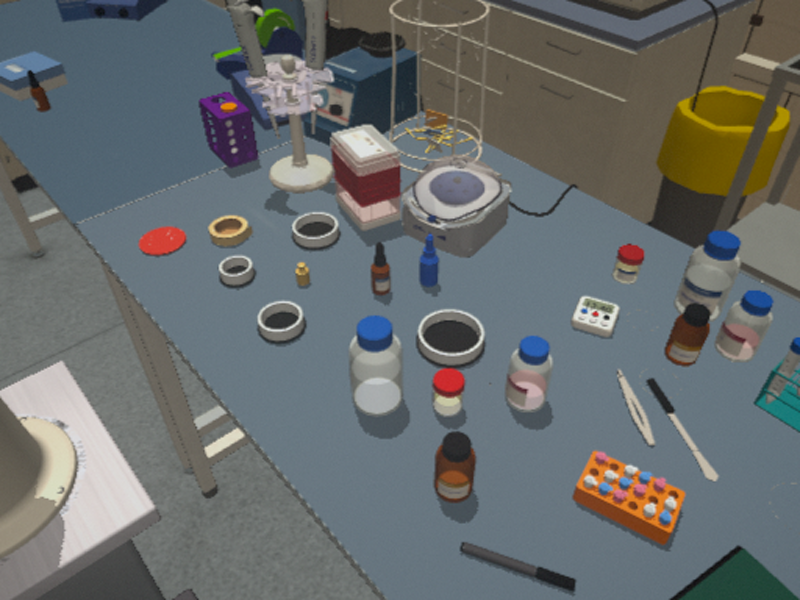

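The top view (800x600 pixels) shows these items:
- **Stands:** smallest (258,362), second (346,371), third (260,270), largest (459,277). The tan ring at (195,333) is not a stand.
- **Bottles:** dropper (367,273), buffer (468,357), pink (544,272), amber (566,372).
- **Leave alone:** the blue look-alike at (388,233), the jar at (509,323), the weight at (308,320), and the back stock around (575,85), (620,110) and (594,148).

The amber dropper at (367,273) fits the description, since the other one is blue.

```bash
cat > h.py <<'E'
import cv2,numpy as np
from plant import bot
def cam(n,s=None):
    c=bot.get_calibration(n); 
    if n!="wrist": return c["K"],c["origin"],c["attitude"]
    s=s or bot.sense(); H=c["hand_eye"]; R=s["orientation"]
    return c["K"],s["tool_pos"]+R@H[:3,3],R@H[:3,:3]
def ray(C,u,v,z):
    K,o,A=C; d=A@np.array([(u-K[0,2])/K[0,0],-(v-K[1,2])/K[1,1],-1.]); return o+d*(z-o[2])/d[2]
def proj(C,p):
    K,o,A=C; q=A.T@(np.array(p)-o); return np.array([K[0,2]-K[0,0]*q[0]/q[2],K[1,2]+K[1,1]*q[1]/q[2]])
def mask(im,k):
    h=cv2.cvtColor(im,cv2.COLOR_BGR2HSV)
    r={"blue":[((100,150,60),(125,255,255))],"red":[((0,170,90),(6,255,255)),((174,170,90),(180,255,255))],
       "dark":[((0,0,0),(180,255,52))],"brown":[((3,120,40),(18,255,190))],"gold":[((18,90,90),(30,255,255))],"white":[((0,0,165),(180,50,255))]}[k]
    return sum(cv2.inRange(h,a,b) for a,b in r)
def blobs(im,k,amin=12):
    n,l,s,c=cv2.connectedComponentsWithStats(mask(im,k)); return [(c[i],s[i]) for i in range(1,n) if s[i][4]>=amin]
E
python3 - <<'E'
from h import *
np.set_printoptions(precision=3,suppress=True)
zz={"blue":.12,"red":.05,"dark":.006,"brown":.03,"gold":.02}
for n in("top","scene"):
    im=cv2.imread(f"pics/{n}0.png");C=cam(n)
    for k in zz:
        for c,s in blobs(im,k):
            p=ray(C,*c,zz[k])
            if .25<p[0]<.72 and -.45<p[1]<.4: print(n,k,c.round(1),s[2:],p[:2], *( [ray(C,*c,.085)[:2], ray(C,*c,.082)[:2]] if k in("dark","blue") else []))
E
```

```text
top blue [248.3 149.3] [ 11  16 131] [ 0.652 -0.068] [ 0.662 -0.067] [ 0.663 -0.066]
top blue [351.3 169. ] [ 15  15 159] [ 0.605 -0.331] [ 0.614 -0.338] [ 0.615 -0.339]
top blue [300.4 225.4] [ 18  18 248] [ 0.458 -0.203] [ 0.463 -0.206] [ 0.463 -0.206]
top red [181.3 134.5] [ 6 10 22] [0.711 0.121]
top red [325.6 206. ] [ 16  15 186] [ 0.52  -0.275]
top red [102.  250.7] [ 29  28 603] [0.388 0.312]
top dark [165.9 172.4] [ 23  22 385] [0.613 0.167] [0.595 0.148] [0.595 0.149]
top dark [292.9 176.7] [ 29  28 631] [ 0.608 -0.19 ] [ 0.59  -0.186] [ 0.591 -0.186]
top dark [234.  171.9] [ 7  8 43] [ 0.619 -0.025] [ 0.6   -0.031] [ 0.6   -0.031]
top dark [175.8 184.2] [10  8 12] [0.58  0.137] [0.564 0.12 ] [0.564 0.121]
top dark [165. 232.] [ 13  13 140] [0.445 0.159] [0.438 0.141] [0.438 0.142]
top dark [220.9 237.1] [ 19  19 287] [0.435 0.005] [ 0.428 -0.003] [ 0.428 -0.003]
top dark [365.5 236.3] [ 13  13 127] [ 0.446 -0.389] [ 0.438 -0.372] [ 0.439 -0.372]
top brown [234.8 175.9] [10 13 68] [ 0.602 -0.029]
top brown [120.5 211.3] [15 17 89] [0.497 0.278]
top brown [358.9 239.1] [ 21 
[... 768 characters left out ...]
7] [0.449 0.169] [0.41  0.074] [0.411 0.077]
scene dark [180.1 203.5] [18 10 74] [0.441 0.015] [ 0.403 -0.063] [ 0.404 -0.06 ]
scene dark [288.2 214.7] [ 34  20 449] [ 0.613 -0.185] [ 0.555 -0.239] [ 0.557 -0.237]
scene dark [293.6 233.3] [18  4 19] [ 0.581 -0.235] [ 0.527 -0.284] [ 0.529 -0.282]
scene dark [291.8 285.9] [ 18  19 277] [ 0.479 -0.334] [ 0.437 -0.372] [ 0.439 -0.371]
scene brown [146.4 146.8] [12  4 24] [0.483 0.245]
scene brown [242.9 172. ] [11  6 49] [ 0.615 -0.015]
scene brown [290.7 301.1] [ 25  29 369] [ 0.441 -0.369]
scene brown [289.3 319. ] [13  4 17] [ 0.413 -0.394]
scene gold [146.1 148.6] [ 26  19 193] [0.484 0.251]
scene gold [193.3 175.1] [ 9 15 92] [0.518 0.069]
```

```bash

python3 -m creep '{"travel":[[0,0,0],[0,0,0]],"angular":[[0,0,-0.142],[0,0,-0.142]],"claw":[0,0]}'
python3 -m creep '{"travel":[[-1.8,-4.4,0],[-1.8,-4.4,0],[-1.8,-4.4,0],[-1.8,-4.4,0],[-1.8,-4.4,0]],"angular":[[0,0,0],[0,0,0],[0,0,0],[0,0,0],[0,0,0]],"claw":[0,0,0,0,0]}'
python3 -m creep '{"travel":[[-1.8,-4.4,0],[-1.8,-4.4,0],[-1.8,-4.4,0],[-1.8,-4.4,0],[-1.8,-4.4,0]],"angular":[[0,0,0],[0,0,0],[0,0,0],[0,0,0],[0,0,0]],"claw":[0,0,0,0,0]}'
python3 -m creep '{"travel":[[-1.8,-4.4,0],[-1.8,-4.4,0],[-1.8,-4.4,0],[-1.8,-4.4,0],[-1.8,-4.4,0]],"angular":[[0,0,0],[0,0,0],[0,0,0],[0,0,0],[0,0,0]],"claw":[0,0,0,0,0]}'
python3 -m creep '{"travel":[[-1.5,-4.5,0],[-1.5,-4.5,0],[0,0,0],[0,0,0]],"angular":[[0,0,0],[0,0,0],[0,0,0],[0,0,0]],"claw":[0,0,0,0]}'
cat >> h.py <<'E'
def look(name,view=False):
    s=bot.sense(); im=bot.read_camera("wrist"); cv2.imwrite(f"pics/{name}.png",im)
    if view: cv2.imwrite(f"pics/{name}x.png",cv2.resize(im,(800,600)))
    return s,im,cam("wrist",s)
def step(s,p):  # world target -> cm in tool axes
    return (s["orientation"].T@(np.array(p)-s["tool_pos"])*100).round(2)
E
python3 - <<'E'
from h import *
np.set_printoptions(precision=3,suppress=True)
s,im,C=look("w1",True); print(s["time_s"],s["tool_pos"],s["orientation"])
for k,z in(("blue",.138),("red",.056),("dark",.006)):
    for c,st in blobs(im,k,60): print(k,c.round(),st,ray(C,*c,z)[:2])
E
```

```text
time_s: 0.3
tool_pos: [0.1614, 0.5515, 0.2477]
orientation: [[-1.0, -0.005, -0.001], [-0.005, 1.0, -0.001], [0.001, -0.001, -1.0]]
ft_force: [-0.3, 0.8, -0.4]
gripper_width: 1.002
finger_force: 0.0
time_s: 0.8
tool_pos: [0.2514, 0.33, 0.2478]
orientation: [[-1.0, -0.0, -0.0], [-0.0, 1.0, -0.0], [0.0, -0.0, -1.0]]
ft_force: [0.9, -0.4, 0.8]
gripper_width: 0.995
finger_force: 0.0
time_s: 1.3
tool_pos: [0.3413, 0.1099, 0.2481]
orientation: [[-1.0, 0.001, 0.001], [0.001, 1.0, 0.0], [-0.001, 0.0, -1.0]]
ft_force: [0.7, 0.0, -0.0]
gripper_width: 0.998
finger_force: 0.0
time_s: 1.8
tool_pos: [0.4312, -0.1104, 0.248]
orientation: [[-1.0, 0.002, -0.0], [0.002, 1.0, 0.0], [0.0, 0.0, -1.0]]
ft_force: [0.3, 1.8, 0.5]
gripper_width: 0.998
finger_force: 0.0
time_s: 2.2
tool_pos: [0.4606, -0.1988, 0.2475]
orientation: [[-1.0, 0.002, -0.002], [0.002, 1.0, 0.002], [0.002, 0.002, -1.0]]
ft_force: [-0.0, 0.5, -0.5]
gripper_width: 0.996
finger_force: 0.0
2.2 [ 0.461 -0.199  0.247] [[-1.     0.002 -0.002]
 [ 0.002  1.     0.002]
 [ 0.002  0.002 -1.   ]]
blue [248. 190.] [ 223  163   52   54 2175] [ 0.454 -0.202]
blue [347. 318.] [338 305  21  33 417] [ 0.577 -0.112]
red [186. 224.] [169 207  36  34 932] [ 0.516 -0.274]
dark [437. 147.] [426 129  17  34  89] [0.437 0.025]
dark [ 74. 158.] [  54  142   40   34 1037] [ 0.45  -0.418]
dark [492. 262.] [483 245  29  42  88] [0.592 0.126]
dark [253. 341.] [    0   247   512   137 34174] [ 0.721 -0.199]
```

View pics/w1x.png

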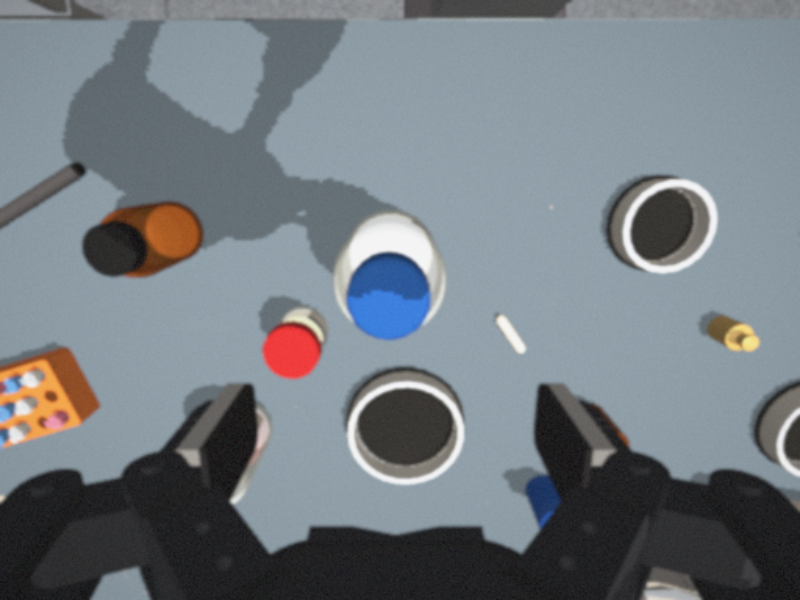

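The wrist view shows the buffer cap's blue disc at (389,297), the largest stand's rim centred at (405,432), the second stand's rim at (672,225), and the amber cap at (114,248) (800x600 pixels). The buffer position agrees between views at about (.455,-.202), so I'll grip it there.

```bash

python3 -m creep '{"travel":[[0.6,-0.3,3],[0,0,4],[0,0,3],[0,0,1.6],[0,0,0.65]],"angular":[[0,0,0],[0,0,0],[0,0,0],[0,0,0],[0,0,0]],"claw":[0,0,0,0,0]}'
python3 -m creep '{"travel":[[0,0,0],[0,0,0],[0,0,0],[0,0,0],[0,0,0]],"angular":[[0,0,0],[0,0,0],[0,0,0],[0,0,0],[0,0,0]],"claw":[0,255,255,255,255]}'
python3 -m creep '{"travel":[[0,0,0],[0,0,0],[0,0,0],[0,0,0],[0,0,0]],"angular":[[0,0,0],[0,0,0],[0,0,0],[0,0,0],[0,0,0]],"claw":[255,255,255,255,255]}'
python3 - <<'E'
from h import *
from scipy.spatial.transform import Rotation
np.set_printoptions(precision=4,suppress=True)
s=bot.sense();C=list(cam("wrist",{**s,"tool_pos":np.array([.4606,-.1988,.2475])}))
R=np.array([[-1,.002,-.002],[.002,1,.002],[.002,.002,-1]]);H=bot.get_calibration("wrist")["hand_eye"]
C[2]=R@H[:3,:3];C[1]=np.array([.4606,-.1988,.2475])+R@H[:3,3]
for n,u,v,z in(("largest",405,432,.024),("second",672,225,.024),("amber",114,248,.092)): print(n,ray(C,u/1.5625,v/1.5625,z))
T=cam("top")  # rim check in top view, white blobs
for c,st in blobs(cv2.imread("pics/top0.png"),"white",40):
    bc=st[:2]+(st[2:4]-1)/2; p=ray(T,*bc,.024)
    if .3<p[0]<.7 and -.3<p[1]<.3: print(bc,st[2:],p)
E
```

```text
time_s: 2.75
tool_pos: [0.4536, -0.199, 0.1239]
orientation: [[-1.0, -0.001, -0.003], [-0.001, 1.0, 0.003], [0.003, 0.003, -1.0]]
ft_force: [0.6, 0.3, 0.2]
gripper_width: 1.002
finger_force: 0.0
time_s: 3.25
tool_pos: [0.4558, -0.2022, 0.1273]
orientation: [[-1.0, 0.001, 0.002], [0.001, 1.0, -0.002], [-0.002, -0.002, -1.0]]
ft_force: [-1.1, 0.1, 5.9]
gripper_width: 0.519
finger_force: 61.1
time_s: 3.75
tool_pos: [0.4558, -0.2022, 0.1273]
orientation: [[-1.0, 0.001, 0.002], [0.001, 1.0, -0.002], [-0.002, -0.002, -1.0]]
ft_force: [-0.9, -0.5, 6.0]
gripper_width: 0.517
finger_force: 61.1
largest [ 0.603  -0.1903  0.024 ]
second [0.4311 0.0056 0.024 ]
amber [ 0.4358 -0.3668  0.092 ]
[164.5 171.5] [ 30  30 170] [0.6115 0.1667 0.024 ]
[293.5 176. ] [ 36  35 210] [ 0.6061 -0.1909  0.024 ]
[261.  205.5] [ 9 12 44] [ 0.5218 -0.1032  0.024 ]
[298. 230.] [ 25  25 222] [ 0.4572 -0.2044  0.024 ]
[164.  231.5] [ 21  20 113] [0.4449 0.1575 0.024 ]
[220.5 236.5] [ 26  26 155] [0.4349 0.004  0.024 ]
```

```bash

python3 -m creep '{"travel":[[0,0,-1],[0,0,-2],[0,0,-2],[0,0,-1],[-1,0.1,0]],"angular":[[0,0,0],[0,0,0],[0,0,0],[0,0,0],[0,0,0]],"claw":[255,255,255,255,255]}'
python3 -m creep '{"travel":[[-2,0.2,0],[-3,0.2,0],[-3,0.2,0],[-3,0.2,0],[-2,0.2,0]],"angular":[[0,0,0],[0,0,0],[0,0,0],[0,0,0],[0,0,0]],"claw":[255,255,255,255,255]}'
python3 -m creep '{"travel":[[-0.9,0.2,0],[0,0,0],[0,0,0],[0,0,0]],"angular":[[0,0,0],[0,0,0],[0,0,0],[0,0,0]],"claw":[255,255,255,255]}'
python3 - <<'E'
from h import *
np.set_printoptions(precision=4,suppress=True)
s,im,C=look("w2",True); print(s["tool_pos"],proj(C,[.605,-.1905,.024])*1.5625,proj(C,s["tool_pos"]-[0,0,.127])*1.5625)
E
```

```text
time_s: 4.25
tool_pos: [0.4653, -0.2008, 0.1871]
orientation: [[-1.0, 0.002, 0.002], [0.002, 1.0, -0.001], [-0.002, -0.001, -1.0]]
ft_force: [-0.2, -0.8, -3.3]
gripper_width: 0.52
finger_force: 62.2
time_s: 4.75
tool_pos: [0.5965, -0.1896, 0.1837]
orientation: [[-1.0, 0.0, -0.002], [0.0, 1.0, 0.001], [0.002, 0.001, -1.0]]
ft_force: [-0.1, -0.1, -2.5]
gripper_width: 0.517
finger_force: 62.2
time_s: 5.15
tool_pos: [0.603, -0.1886, 0.1854]
orientation: [[-1.0, 0.001, -0.001], [0.001, 1.0, 0.0], [0.001, 0.0, -1.0]]
ft_force: [0.7, -0.4, -2.9]
gripper_width: 0.519
finger_force: 62.2
[ 0.603  -0.1886  0.1854] [391.7963 287.9956] [394.8142 300.0223]
```

View pics/w2x.png

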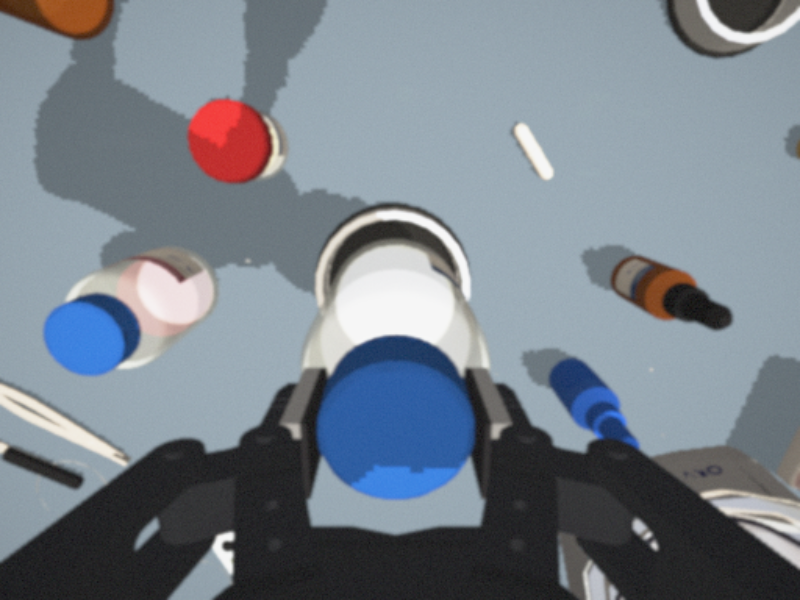

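The bottle is held upright over the largest stand: rim centre u≈393, bottle centre u≈396, so it is aligned. I'll lower and release.

```bash

python3 -m creep '{"travel":[[-0.1,-0.1,1],[0,0,1.5],[0,0,1.5],[0,0,0.8],[0,0,0.3]],"angular":[[0,0,0],[0,0,0],[0,0,0],[0,0,0],[0,0,0]],"claw":[255,255,255,255,255]}'
python3 -m creep '{"travel":[[0,0,0.1],[0,0,0.1],[0,0,0],[0,0,0]],"angular":[[0,0,0],[0,0,0],[0,0,0],[0,0,0]],"claw":[255,255,255,255]}'
```

```text
time_s: 5.7
tool_pos: [0.6041, -0.1889, 0.1336]
orientation: [[-1.0, 0.001, -0.003], [0.001, 1.0, 0.002], [0.003, 0.002, -1.0]]
ft_force: [-3.4, 3.0, 6.6]
gripper_width: 0.515
finger_force: 63.2
time_s: 6.1
tool_pos: [0.6054, -0.1897, 0.1334]
orientation: [[-1.0, 0.001, 0.001], [0.001, 1.0, -0.001], [-0.001, -0.001, -1.0]]
ft_force: [-1.1, 0.1, -0.6]
gripper_width: 0.518
finger_force: 62.6
```

```bash

python3 -m creep '{"travel":[[0,0,0.1],[0,0,0],[0,0,0],[0,0,0],[0,0,0]],"angular":[[0,0,0],[0,0,0],[0,0,0],[0,0,0],[0,0,0]],"claw":[255,90,60,30,0]}'
python3 -m creep '{"travel":[[0,0,0],[0,0,-2],[0,0,-4],[0,0,-4],[-0.2,-2,-2]],"angular":[[0,0,0],[0,0,0],[0,0,0],[0,0,0],[0,0,0]],"claw":[0,0,0,0,0]}'
python3 -m creep '{"travel":[[-0.3,-4,0],[-0.2,-4,0],[0,-3,0],[0,-1.5,0],[0,0,0]],"angular":[[0,0,0],[0,0,0],[0,0,0],[0,0,0],[0,0,0]],"claw":[0,0,0,0,0]}'
python3 - <<'E'
from h import *
np.set_printoptions(precision=3,suppress=True)
s,im,C=look("w3",True); print(s["time_s"],s["tool_pos"])
for k,z in(("blue",.105),("dark",.092)):
    for c,st in blobs(im,k,60): print(k,c.round(),st,ray(C,*c,z)[:2])
E
```

```text
time_s: 6.6
tool_pos: [0.605, -0.1896, 0.1318]
orientation: [[-1.0, 0.001, 0.0], [0.001, 1.0, -0.0], [-0.0, -0.0, -1.0]]
ft_force: [-0.1, -0.0, 0.6]
gripper_width: 0.995
finger_force: 0.0
time_s: 7.1
tool_pos: [0.6084, -0.2085, 0.2565]
orientation: [[-1.0, -0.002, 0.005], [-0.002, 1.0, -0.002], [-0.005, -0.002, -1.0]]
ft_force: [1.4, -0.5, -0.1]
gripper_width: 1.004
finger_force: 0.0
time_s: 7.6
tool_pos: [0.6114, -0.3361, 0.2513]
orientation: [[-1.0, 0.003, -0.0], [0.003, 1.0, 0.0], [0.0, 0.0, -1.0]]
ft_force: [-0.5, -0.2, -0.4]
gripper_width: 1.0
finger_force: 0.0
7.6 [ 0.611 -0.336  0.251]
blue [444. 199.] [ 396  161  116   86 3930] [ 0.625 -0.155]
blue [254. 182.] [ 236  163   37   39 1135] [ 0.608 -0.335]
dark [  5. 107.] [   0    0   15  175 1125] [ 0.54 -0.56]
dark [77. 11.] [ 58   0  45  26 479] [ 0.463 -0.482]
dark [354. 149.] [341 128  39  55 173] [ 0.579 -0.241]
dark [253. 340.] [    0   247   512   137 35006] [ 0.798 -0.336]
```

View pics/w3x.png

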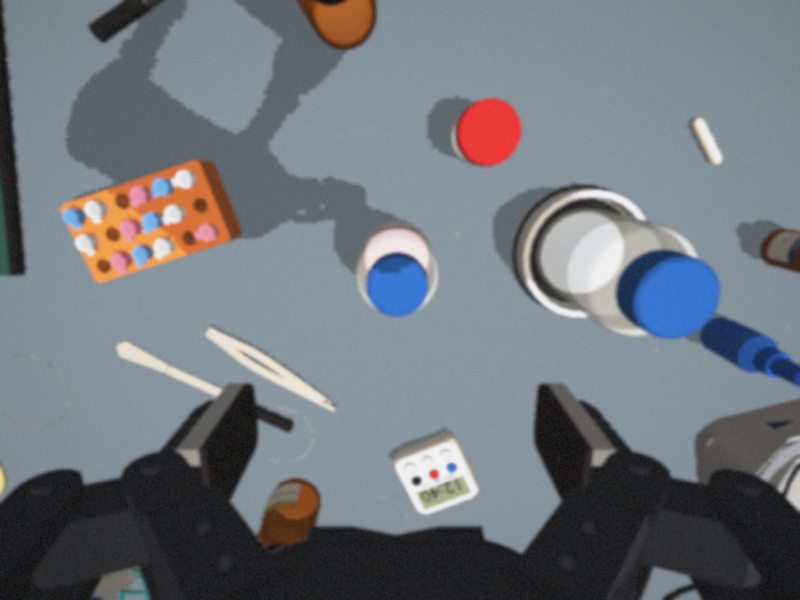

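The buffer stands in the largest stand. Pink's cap is at (397,284), which gives (.610,-.335) and agrees with the top view. I'll descend and grip.

```bash

python3 -m creep '{"travel":[[0.1,0.1,3],[0,0,4],[0,0,4],[0,0,4],[0,0,2.5]],"angular":[[0,0,0],[0,0,0],[0,0,0],[0,0,0],[0,0,0]],"claw":[0,0,0,0,0]}'
python3 -m creep '{"travel":[[0,0,1.2],[0,0,0],[0,0,0],[0,0,0],[0,0,0]],"angular":[[0,0,0],[0,0,0],[0,0,0],[0,0,0],[0,0,0]],"claw":[0,0,255,255,255]}'
python3 -m creep '{"travel":[[0,0,0],[0,0,0],[0,0,0]],"angular":[[0,0,0],[0,0,0],[0,0,0]],"claw":[255,255,255]}'
```

```text
time_s: 8.15
tool_pos: [0.6098, -0.3299, 0.0731]
orientation: [[-1.0, -0.001, -0.004], [-0.001, 1.0, 0.004], [0.004, 0.004, -1.0]]
ft_force: [0.7, 0.0, -0.1]
gripper_width: 1.001
finger_force: 0.0
time_s: 8.65
tool_pos: [0.6124, -0.3347, 0.068]
orientation: [[-1.0, 0.001, 0.004], [0.001, 1.0, -0.003], [-0.004, -0.003, -1.0]]
ft_force: [0.0, -0.4, 5.9]
gripper_width: 0.636
finger_force: 63.5
time_s: 8.95
tool_pos: [0.6124, -0.3348, 0.068]
orientation: [[-1.0, 0.001, 0.004], [0.001, 1.0, -0.003], [-0.004, -0.003, -1.0]]
ft_force: [0.0, -0.0, 5.7]
gripper_width: 0.637
finger_force: 63.7
```

```bash

python3 -m creep '{"travel":[[0,0,-1],[0,0,-3],[0,0,-4],[0,0,-4],[0,0,-4]],"angular":[[0,0,0],[0,0,0],[0,0,0],[0,0,0],[0,0,0]],"claw":[255,255,255,255,255]}'
python3 -m creep '{"travel":[[0,0,-3],[0,1,-1],[0,2,0],[0,3,0],[0,4,0]],"angular":[[0,0,0],[0,0,0],[0,0,0],[0,0,0],[0,0,0]],"claw":[255,255,255,255,255]}'
python3 -m creep '{"travel":[[0,4,0],[0,4,0],[0,4,0],[0,4,0],[0,4,0]],"angular":[[0,0,0],[0,0,0],[0,0,0],[0,0,0],[0,0,0]],"claw":[255,255,255,255,255]}'
python3 -m creep '{"travel":[[0,4,0],[0,4,0],[0,4,0],[0,4,0],[0,2.5,0]],"angular":[[0,0,0],[0,0,0],[0,0,0],[0,0,0],[0,0,0]],"claw":[255,255,255,255,255]}'
python3 -m creep '{"travel":[[0,1.5,0],[0,0.2,0],[0,0,0],[0,0,0],[0,0,0]],"angular":[[0,0,0],[0,0,0],[0,0,0],[0,0,0],[0,0,0]],"claw":[255,255,255,255,255]}'
python3 - <<'E'
from h import *
np.set_printoptions(precision=3,suppress=True)
s,im,C=look("w4",True); print(s["time_s"],s["tool_pos"],proj(C,[.6115,.1667,.024])*1.5625)
E
```

```text
time_s: 9.45
tool_pos: [0.6104, -0.3332, 0.2264]
orientation: [[-1.0, 0.001, -0.001], [0.001, 1.0, 0.001], [0.001, 0.001, -1.0]]
ft_force: [0.5, 0.2, -3.1]
gripper_width: 0.639
finger_force: 64.0
time_s: 9.95
tool_pos: [0.6098, -0.2325, 0.2627]
orientation: [[-1.0, 0.003, -0.003], [0.003, 1.0, 0.002], [0.003, 0.002, -1.0]]
ft_force: [0.4, 0.6, -2.7]
gripper_width: 0.638
finger_force: 64.2
time_s: 10.45
tool_pos: [0.6096, -0.031, 0.2629]
orientation: [[-1.0, 0.001, -0.003], [0.001, 1.0, 0.001], [0.003, 0.001, -1.0]]
ft_force: [0.5, -0.2, -2.6]
gripper_width: 0.638
finger_force: 64.2
time_s: 10.95
tool_pos: [0.6093, 0.1549, 0.2628]
orientation: [[-1.0, -0.002, -0.004], [-0.002, 1.0, 0.001], [0.004, 0.001, -1.0]]
ft_force: [-1.0, -0.3, -2.8]
gripper_width: 0.637
finger_force: 64.2
time_s: 11.45
tool_pos: [0.6114, 0.1671, 0.2647]
orientation: [[-1.0, 0.003, -0.0], [0.003, 1.0, -0.0], [0.0, -0.0, -1.0]]
ft_force: [-0.5, -0.5, -2.3]
gripper_width: 0.64
finger_force: 64.2
11.45 [0.611 0.167 0.265] [394.562 260.177]
```

View pics/w4x.png

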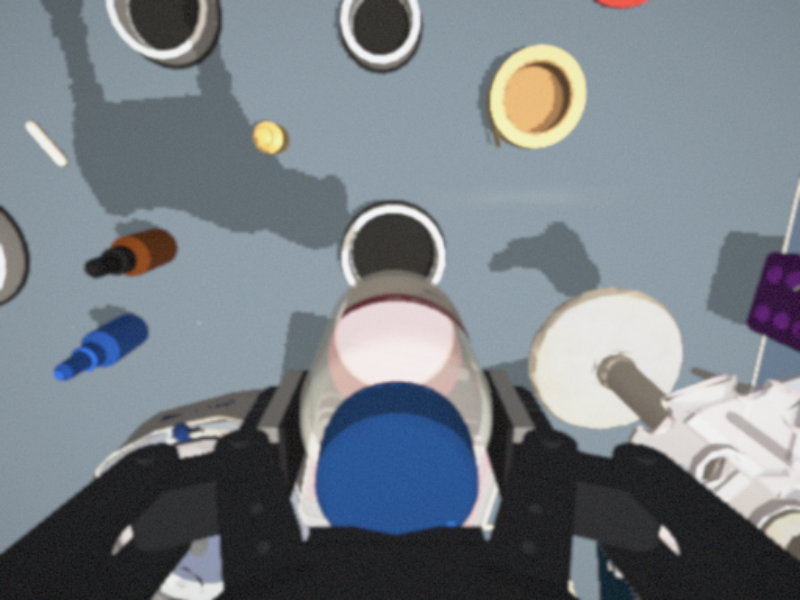

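```bash
python3 - <<'E'
from h import *
np.set_printoptions(precision=3,suppress=True)
im=cv2.imread("pics/w4.png");s=bot.sense();C=cam("wrist",s)
g=cv2.cvtColor(im,cv2.COLOR_BGR2GRAY)
# outer white rim top edge & sides
m=(g>150)&(cv2.cvtColor(im,cv2.COLOR_BGR2HSV)[...,1]<50)
ys=[v for v in range(120,150) if m[v,240:264].any()];print("rim top rows",ys)
for v in(150,155,160,165):
    c=np.where(m[v,205:300])[0]+205;print(v,c.min(),c.max())
print("outer top edge world",ray(C,252,min(ys),.024),"=> centre x +.041; inner +.036 from",ray(C,252,max(y for y in ys if y<min(ys)+12),.024))
T=cam("top");S=cam("scene")
for u,v in((209,197),(288,233)): print("box bottom top-view",ray(T,u/1.5625,v/1.5625,0))
print("box bottom scene",ray(S,372/1.5625,226/1.5625,0),ray(S,340/1.5625,196/1.5625,0))
for z in(.08,.1,.12,.14): print(z,"box top corner T",ray(T,293/1.5625,208/1.5625,z)[:2],"S",ray(S,372/1.5625,162/1.5625,z)[:2])
E
```

```text
rim top rows [120, 121, 122, 123, 124, 125, 126, 127, 128, 131, 132, 133, 134, 135, 136, 137, 138]
150 222 299
155 220 299
160 205 299
165 205 299
outer top edge world [0.556 0.166 0.024] => centre x +.041; inner +.036 from [0.569 0.166 0.024]
box bottom top-view [0.75 0.27 0.  ]
box bottom top-view [0.684 0.12  0.   ]
box bottom scene [0.705 0.12  0.   ] [0.721 0.24  0.   ]
0.08 box top corner T [0.705 0.098] S [0.765 0.19 ]
0.1 box top corner T [0.699 0.094] S [0.744 0.163]
0.12 box top corner T [0.692 0.09 ] S [0.723 0.135]
0.14 box top corner T [0.685 0.087] S [0.702 0.108]
```

```bash

python3 -m creep '{"travel":[[-0.1,0,2],[0,0,4],[0,0,4],[0,0,3],[0,0,2]],"angular":[[0,0,0],[0,0,0],[0,0,0],[0,0,0],[0,0,0]],"claw":[255,255,255,255,255]}'
python3 -m creep '{"travel":[[0,0,1.5],[0,0,1],[0,0,0.7],[0,0,0.3],[0,0,0]],"angular":[[0,0,0],[0,0,0],[0,0,0],[0,0,0],[0,0,0]],"claw":[255,255,255,255,255]}'
python3 -m creep '{"travel":[[0,0,0.2],[0,0,0.2],[0,0,0],[0,0,0]],"angular":[[0,0,0],[0,0,0],[0,0,0],[0,0,0]],"claw":[255,255,255,255]}'
```

```text
time_s: 12.0
tool_pos: [0.6108, 0.1675, 0.1117]
orientation: [[-1.0, 0.002, -0.004], [0.002, 1.0, -0.0], [0.004, -0.0, -1.0]]
ft_force: [0.6, 1.3, -2.1]
gripper_width: 0.637
finger_force: 64.2
time_s: 12.5
tool_pos: [0.6126, 0.1684, 0.0802]
orientation: [[-1.0, 0.001, 0.001], [0.001, 1.0, 0.0], [-0.001, 0.0, -1.0]]
ft_force: [0.3, 0.1, -1.4]
gripper_width: 0.642
finger_force: 64.2
time_s: 12.9
tool_pos: [0.6123, 0.1685, 0.0759]
orientation: [[-1.0, 0.001, 0.0], [0.001, 1.0, 0.0], [-0.0, 0.0, -1.0]]
ft_force: [-0.1, -0.5, -2.8]
gripper_width: 0.636
finger_force: 64.2
```

```bash

python3 -m creep '{"travel":[[0,0,0.1],[0,0,0.1],[0,0,0],[0,0,0]],"angular":[[0,0,0],[0,0,0],[0,0,0],[0,0,0]],"claw":[255,255,255,255]}'

```

```text
time_s: 13.3
tool_pos: [0.6124, 0.1685, 0.074]
orientation: [[-1.0, 0.001, 0.0], [0.001, 1.0, 0.0], [-0.0, 0.0, -1.0]]
ft_force: [-0.3, 0.4, -1.5]
gripper_width: 0.636
finger_force: 64.3
```

```bash

python3 -m creep '{"travel":[[0,0,0.1],[0,0,0],[0,0,0],[0,0,0],[0,0,0]],"angular":[[0,0,0],[0,0,0],[0,0,0],[0,0,0],[0,0,0]],"claw":[255,120,90,60,0]}'
python3 -m creep '{"travel":[[0,0,0],[0,0,0],[0,0,-2],[0,0,-4],[0,0,-4]],"angular":[[0,0,0],[0,0,0],[0,0,0],[0,0,0],[0,0,0]],"claw":[0,0,0,0,0]}'
python3 -m creep '{"travel":[[0,0,-4],[0,0,-3],[1.4,-4.2,0],[1.4,-4.2,0],[1.4,-4.2,0]],"angular":[[0,0,0],[0,0,0],[0,0,0],[0,0,0],[0,0,0]],"claw":[0,0,0,0,0]}'
python3 -m creep '{"travel":[[1.4,-4.2,0],[1.4,-4.2,0],[1.4,-4.2,0],[1.4,-4.2,0],[1.4,-4.2,0]],"angular":[[0,0,0],[0,0,0],[0,0,0],[0,0,0],[0,0,0]],"claw":[0,0,0,0,0]}'
python3 -m creep '{"travel":[[1.4,-4.2,0],[1.4,-4.2,0],[1.4,-4.2,0],[1.1,-4.2,0],[1,-3.4,0]],"angular":[[0,0,0],[0,0,0],[0,0,0],[0,0,0],[0,0,0]],"claw":[0,0,0,0,0]}'
python3 -m creep '{"travel":[[0,0,0],[0,0,0]],"angular":[[0,0,0],[0,0,0]],"claw":[0,0]}'
python3 - <<'E'
from h import *
np.set_printoptions(precision=3,suppress=True)
s,im,C=look("w5",True); print(s["time_s"],s["tool_pos"])
for c,st in blobs(im,"dark",100): print(c.round(),st,ray(C,*c,.092)[:2])
E
```

```text
time_s: 13.8
tool_pos: [0.6123, 0.1685, 0.0727]
orientation: [[-1.0, 0.001, 0.0], [0.001, 1.0, 0.0], [-0.0, 0.0, -1.0]]
ft_force: [0.4, -0.4, -0.1]
gripper_width: 0.914
finger_force: 0.0
time_s: 14.3
tool_pos: [0.6114, 0.1684, 0.1729]
orientation: [[-1.0, 0.001, -0.002], [0.001, 1.0, -0.0], [0.002, -0.0, -1.0]]
ft_force: [0.9, 0.5, 0.3]
gripper_width: 1.001
finger_force: 0.0
time_s: 14.8
tool_pos: [0.5696, 0.0414, 0.2431]
orientation: [[-1.0, -0.0, 0.001], [-0.0, 1.0, -0.0], [-0.001, -0.0, -1.0]]
ft_force: [1.0, -0.8, -0.2]
gripper_width: 1.0
finger_force: 0.0
time_s: 15.3
tool_pos: [0.4992, -0.169, 0.2429]
orientation: [[-1.0, 0.001, 0.0], [0.001, 1.0, -0.0], [-0.0, -0.0, -1.0]]
ft_force: [0.9, -0.6, -0.0]
gripper_width: 1.004
finger_force: 0.0
time_s: 15.8
tool_pos: [0.4358, -0.3716, 0.2428]
orientation: [[-1.0, 0.002, 0.0], [0.002, 1.0, -0.001], [-0.0, -0.001, -1.0]]
ft_force: [0.4, -0.6, 0.2]
gripper_width: 0.999
finger_force: 0.0
time_s: 16.0
tool_pos: [0.4366, -0.3696, 0.2426]
orientation: [[-1.0, 0.002, -0.0], [0.002, 1.0, 0.001], [0.0, 0.001, -1.0]]
ft_force: [-0.4, 0.4, -0.4]
gripper_width: 0.999
finger_force: 0.0
16.0 [ 0.437 -0.37   0.243]
[ 55. 223.] [  48  152   14  148 1000] [ 0.475 -0.563]
[123. 171.] [108 160  31  22 246] [ 0.423 -0.491]
[250. 184.] [235 168  32  32 806] [ 0.435 -0.372]
[253. 341.] [    0   247   512   137 34459] [ 0.615 -0.369]
```

View pics/w5x.png

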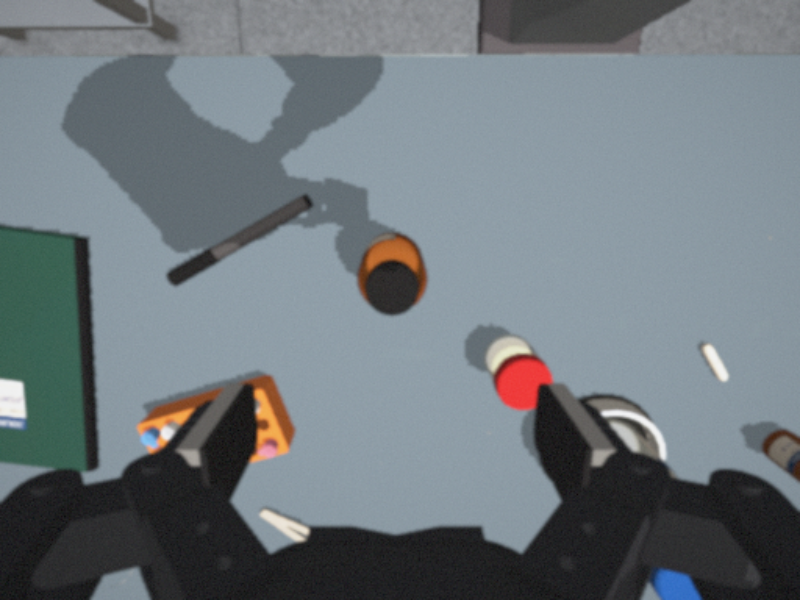

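The amber bottle's cap is at (391,287), giving (.436,-.372). The jar at (523,380) is clear of the fingers. I'll grip at about 56 mm up.

```bash

python3 -m creep '{"travel":[[0.1,-0.2,3],[0,0,4],[0,0,4],[0,0,4],[0,0,2.5]],"angular":[[0,0,0],[0,0,0],[0,0,0],[0,0,0],[0,0,0]],"claw":[0,0,0,0,0]}'
python3 -m creep '{"travel":[[0,0,1.3],[0,0,0],[0,0,0],[0,0,0],[0,0,0]],"angular":[[0,0,0],[0,0,0],[0,0,0],[0,0,0],[0,0,0]],"claw":[0,0,255,255,255]}'
python3 -m creep '{"travel":[[0,0,0],[0,0,0],[0,0,0]],"angular":[[0,0,0],[0,0,0],[0,0,0]],"claw":[255,255,255]}'
```

```text
time_s: 16.55
tool_pos: [0.4354, -0.3682, 0.0646]
orientation: [[-1.0, -0.001, -0.003], [-0.001, 1.0, 0.004], [0.003, 0.004, -1.0]]
ft_force: [-0.3, 0.2, 0.2]
gripper_width: 0.998
finger_force: 0.0
time_s: 17.05
tool_pos: [0.4369, -0.3724, 0.057]
orientation: [[-1.0, 0.001, 0.002], [0.001, 1.0, -0.003], [-0.002, -0.003, -1.0]]
ft_force: [-0.2, 2.8, 7.2]
gripper_width: 0.537
finger_force: 61.0
time_s: 17.35
tool_pos: [0.4369, -0.3725, 0.057]
orientation: [[-1.0, 0.001, 0.002], [0.001, 1.0, -0.003], [-0.002, -0.003, -1.0]]
ft_force: [-1.1, 1.9, 7.0]
gripper_width: 0.534
finger_force: 61.4
```

```bash

python3 -m creep '{"travel":[[0,0,-1],[0,0,-3],[0,0,-3],[0,0.5,-2],[0,2,0]],"angular":[[0,0,0],[0,0,0],[0,0,0],[0,0,0],[0,0,0]],"claw":[255,255,255,255,255]}'
python3 -m creep '{"travel":[[0,3.5,0],[0,4,0],[0,4,0],[0,4,0],[0,4,0]],"angular":[[0,0,0],[0,0,0],[0,0,0],[0,0,0],[0,0,0]],"claw":[255,255,255,255,255]}'
python3 -m creep '{"travel":[[0.1,4,0],[0.1,4,0],[0,4,0],[0,2,0],[0,1.2,0]],"angular":[[0,0,0],[0,0,0],[0,0,0],[0,0,0],[0,0,0]],"claw":[255,255,255,255,255]}'
python3 -m creep '{"travel":[[0,0.4,0],[0,0,0],[0,0,0],[0,0,0]],"angular":[[0,0,0],[0,0,0],[0,0,0],[0,0,0]],"claw":[255,255,255,255]}'
python3 - <<'E'
from h import *
np.set_printoptions(precision=3,suppress=True)
s,im,C=look("w6",True); print(s["time_s"],s["tool_pos"],proj(C,[.434,.005,.024])*1.5625,proj(C,[.434,.0395,.024])*1.5625,proj(C,[.3995,.005,.024])*1.5625)
E
```

```text
time_s: 17.85
tool_pos: [0.4375, -0.3497, 0.1499]
orientation: [[-1.0, 0.002, 0.006], [0.002, 1.0, -0.008], [-0.006, -0.008, -1.0]]
ft_force: [-0.1, -0.3, -1.5]
gripper_width: 0.53
finger_force: 61.6
time_s: 18.35
tool_pos: [0.4358, -0.15, 0.1455]
orientation: [[-1.0, 0.001, 0.001], [0.001, 1.0, -0.001], [-0.001, -0.001, -1.0]]
ft_force: [0.6, 1.6, -1.4]
gripper_width: 0.533
finger_force: 61.6
time_s: 18.85
tool_pos: [0.4339, 0.0021, 0.1454]
orientation: [[-1.0, -0.001, 0.001], [-0.001, 1.0, -0.0], [-0.001, -0.0, -1.0]]
ft_force: [0.2, 0.2, -1.1]
gripper_width: 0.531
finger_force: 61.7
time_s: 19.25
tool_pos: [0.4343, 0.0037, 0.1449]
orientation: [[-1.0, 0.002, 0.0], [0.002, 1.0, -0.0], [-0.0, -0.0, -1.0]]
ft_force: [0.7, 0.1, -0.4]
gripper_width: 0.534
finger_force: 61.7
19.25 [0.434 0.004 0.145] [397.385 302.304] [460.854 302.177] [397.326 238.975]
```

View pics/w6x.png

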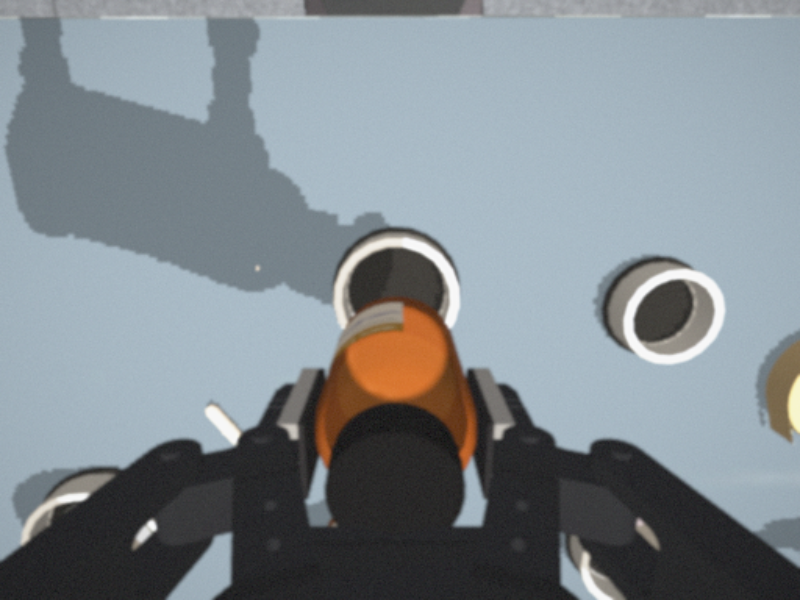

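The bottle is above the second stand: rim centre u=397, bottle centre u=396. I'll lower it.

```bash

python3 -m creep '{"travel":[[0.1,0.1,1.5],[0,0,2],[0,0,2],[0,0,1.2],[0,0,0.7]],"angular":[[0,0,0],[0,0,0],[0,0,0],[0,0,0],[0,0,0]],"claw":[255,255,255,255,255]}'
python3 -m creep '{"travel":[[0,0,0.4],[0,0,0.2],[0,0,0],[0,0,0]],"angular":[[0,0,0],[0,0,0],[0,0,0],[0,0,0]],"claw":[255,255,255,255]}'
python3 - <<'E'
from h import *
s=bot.sense();H=bot.get_calibration("wrist")["hand_eye"];R=np.array([[-1,.002,0],[.002,1,0],[0,0,-1.]])
C=(cam("wrist")[0],np.array([.4343,.0037,.1449])+R@H[:3,3],R@H[:3,:3])
print("smallest",ray(C,(625+724)/2/1.5625,314.5/1.5625,.024))
E
```

```text
time_s: 19.8
tool_pos: [0.4326, 0.0054, 0.0698]
orientation: [[-1.0, 0.001, -0.002], [0.001, 1.0, 0.0], [0.002, 0.0, -1.0]]
ft_force: [-0.1, 0.6, -0.6]
gripper_width: 0.535
finger_force: 61.7
time_s: 20.2
tool_pos: [0.4337, 0.0055, 0.0654]
orientation: [[-1.0, 0.001, 0.001], [0.001, 1.0, -0.0], [-0.001, -0.0, -1.0]]
ft_force: [-0.0, -0.0, -0.3]
gripper_width: 0.531
finger_force: 61.7
smallest [0.44124399 0.15686899 0.024     ]
```

```bash

python3 -m creep '{"travel":[[0,0,0.1],[0,0,0.1],[0,0,0],[0,0,0]],"angular":[[0,0,0],[0,0,0],[0,0,0],[0,0,0]],"claw":[255,255,255,255]}'

```

```text
time_s: 20.6
tool_pos: [0.4334, 0.0056, 0.0631]
orientation: [[-1.0, 0.001, 0.001], [0.001, 1.0, -0.0], [-0.001, -0.0, -1.0]]
ft_force: [-0.9, -0.5, 0.6]
gripper_width: 0.531
finger_force: 61.9
```

```bash

python3 -m creep '{"travel":[[0,0,0.1],[0,0,0],[0,0,0],[0,0,0],[0,0,0]],"angular":[[0,0,0],[0,0,0],[0,0,0],[0,0,0],[0,0,0]],"claw":[255,100,60,30,0]}'
python3 -m creep '{"travel":[[0,0,0],[0,0,-2],[0,0,-4],[0,0,-4],[0,0,-4]],"angular":[[0,0,0],[0,0,0],[0,0,0],[0,0,0],[0,0,0]],"claw":[0,0,0,0,0]}'
python3 -m creep '{"travel":[[0,0,-4],[-3,-0.6,0],[-4,-0.8,0],[-4,-0.8,0],[-4,-0.8,0]],"angular":[[0,0,0],[0,0,0],[0,0,0],[0,0,0],[0,0,0]],"claw":[0,0,0,0,0]}'
python3 -m creep '{"travel":[[-1.6,-0.4,0],[0,0,0],[0,0,0]],"angular":[[0,0,0],[0,0,0],[0,0,0]],"claw":[0,0,0]}'
python3 - <<'E'
from h import *
np.set_printoptions(precision=3,suppress=True)
s,im,C=look("w7",True); print(s["time_s"],s["tool_pos"])
for k,z in(("dark",.088),("brown",.03)):
  for c,st in blobs(im,k,60): print(k,c.round(),st,ray(C,*c,z)[:2])
E
```

```text
time_s: 21.1
tool_pos: [0.433, 0.0056, 0.0616]
orientation: [[-1.0, 0.001, -0.0], [0.001, 1.0, 0.0], [0.0, 0.0, -1.0]]
ft_force: [-0.7, -0.6, -0.9]
gripper_width: 0.989
finger_force: 0.0
time_s: 21.6
tool_pos: [0.4327, 0.0057, 0.2031]
orientation: [[-1.0, 0.001, -0.0], [0.001, 1.0, 0.0], [0.0, 0.0, -1.0]]
ft_force: [1.0, -0.1, -0.4]
gripper_width: 0.997
finger_force: 0.0
time_s: 22.1
tool_pos: [0.5845, -0.0248, 0.2416]
orientation: [[-1.0, 0.001, 0.0], [0.001, 1.0, -0.0], [-0.0, -0.0, -1.0]]
ft_force: [0.2, -0.6, 1.1]
gripper_width: 1.001
finger_force: 0.0
time_s: 22.4
tool_pos: [0.5985, -0.0284, 0.2412]
orientation: [[-1.0, 0.001, -0.001], [0.001, 1.0, 0.0], [0.001, 0.0, -1.0]]
ft_force: [0.4, -0.2, 0.3]
gripper_width: 0.998
finger_force: 0.0
22.4 [ 0.599 -0.028  0.241]
dark [262.  15.] [259   0  12  34 133] [ 0.455 -0.02 ]
dark [295.   3.] [280   0  31  10 216] [0.447 0.006]
dark [431.  22.] [416   4  29  39 494] [0.46  0.119]
dark [400.  31.] [396   9  11  41  72] [0.467 0.094]
dark [112. 144.] [ 96 141  38   9 116] [ 0.56  -0.157]
dark [252. 183.] [244 174  17  21 267] [ 0.597 -0.029]
dark [253. 341.] [    0   246   512   138 34171] [ 0.779 -0.029]
brown [286.  18.] [ 263    0   55   39 1381] [0.443 0.005]
brown [253. 172.] [240 160  26  29 354] [ 0.599 -0.028]
```

View pics/w7x.png

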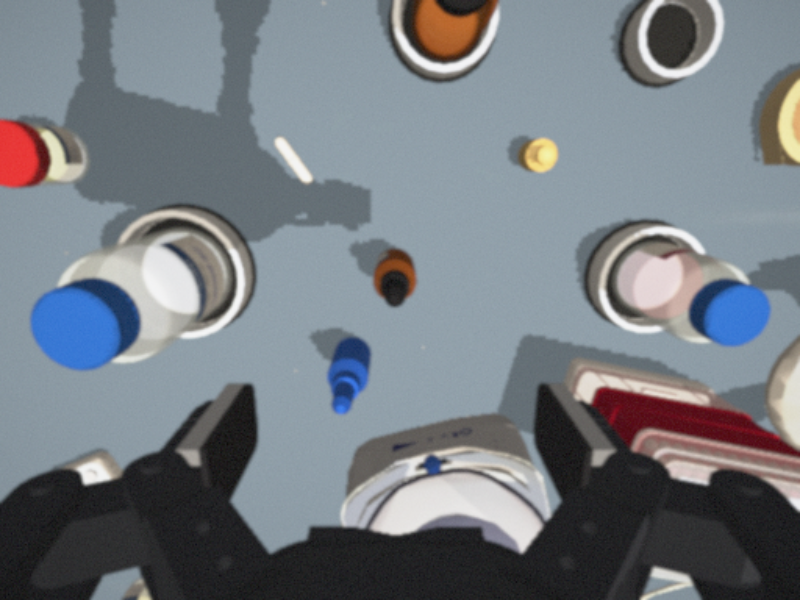

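The amber dropper is at (395,280), giving (.598,-.029). The blue look-alike at (348,375) is separate and clear of the fingers, and the other three bottles stand in their stands. I'll confirm with one enlarged crop, then grip.

```bash
python3 -c "
import cv2;im=cv2.imread('pics/w7.png')[145:275,190:310];cv2.imwrite('pics/w7c.png',cv2.resize(im,None,fx=4,fy=4,interpolation=2))"
```

```text
(no output)
```

View pics/w7c.png

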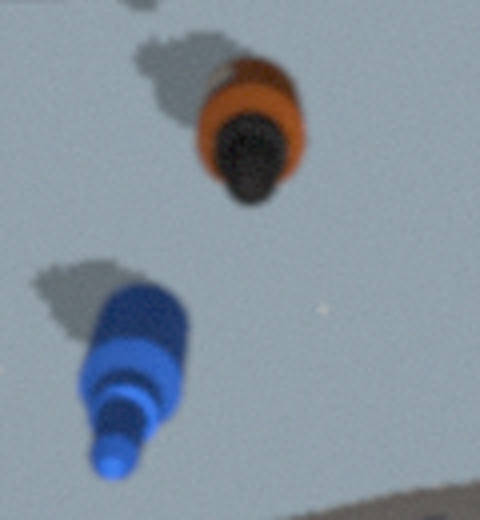

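The crop shows the amber bottle with a black teat at (250,140), which is the target. The blue look-alike is at (135,370).

```bash

python3 -m creep '{"travel":[[0,0,3],[0,0,4],[0,0,4],[0,0,4],[0,0,2.5]],"angular":[[0,0,0],[0,0,0],[0,0,0],[0,0,0],[0,0,0]],"claw":[0,0,0,0,0]}'
python3 -m creep '{"travel":[[0,0,1.3],[0,0,0.4],[0,0,0],[0,0,0],[0,0,0]],"angular":[[0,0,0],[0,0,0],[0,0,0],[0,0,0],[0,0,0]],"claw":[0,0,80,140,255]}'
python3 -m creep '{"travel":[[0,0,0],[0,0,0],[0,0,0],[0,0,0]],"angular":[[0,0,0],[0,0,0],[0,0,0],[0,0,0]],"claw":[255,255,255,255]}'
```

```text
time_s: 22.95
tool_pos: [0.5962, -0.0276, 0.0639]
orientation: [[-1.0, 0.001, -0.004], [0.001, 1.0, 0.001], [0.004, 0.001, -1.0]]
ft_force: [-0.4, 0.9, -1.0]
gripper_width: 1.001
finger_force: 0.0
time_s: 23.45
tool_pos: [0.6003, -0.0288, 0.0516]
orientation: [[-1.0, 0.001, 0.003], [0.001, 1.0, -0.001], [-0.003, -0.001, -1.0]]
ft_force: [0.2, 0.3, -0.3]
gripper_width: 0.517
finger_force: 0.0
time_s: 23.85
tool_pos: [0.6003, -0.0289, 0.0513]
orientation: [[-1.0, 0.001, 0.003], [0.001, 1.0, -0.001], [-0.003, -0.001, -1.0]]
ft_force: [-0.5, -0.7, 6.7]
gripper_width: 0.335
finger_force: 59.2
```

```bash

python3 -m creep '{"travel":[[0,0,-1],[0,0,-3],[0,0,-3],[0,0,-3],[1,1.2,0]],"angular":[[0,0,0],[0,0,0],[0,0,0],[0,0,0],[0,0,0]],"claw":[255,255,255,255,255]}'
python3 -m creep '{"travel":[[2,2.4,0],[3,3.6,0],[3,3.6,0],[3,3.6,0],[2,2.4,0]],"angular":[[0,0,0],[0,0,0],[0,0,0],[0,0,0],[0,0,0]],"claw":[255,255,255,255,255]}'
python3 -m creep '{"travel":[[1.2,1.4,0],[0.4,0.5,0],[0,0,0],[0,0,0],[0,0,0]],"angular":[[0,0,0],[0,0,0],[0,0,0],[0,0,0],[0,0,0]],"claw":[255,255,255,255,255]}'
python3 - <<'E'
from h import *
np.set_printoptions(precision=3,suppress=True)
s,im,C=look("w8",True); print(s["time_s"],s["tool_pos"],[(proj(C,p)*1.5625).round() for p in([.443,.158,.024],[.4155,.158,.024],[.443,.1855,.024])])
E
```

```text
time_s: 24.35
tool_pos: [0.5929, -0.0181, 0.1558]
orientation: [[-1.0, 0.002, 0.01], [0.002, 1.0, -0.003], [-0.01, -0.003, -1.0]]
ft_force: [0.7, 0.8, 0.2]
gripper_width: 0.333
finger_force: 59.2
time_s: 24.85
tool_pos: [0.4567, 0.1414, 0.1497]
orientation: [[-1.0, -0.0, -0.001], [-0.0, 1.0, 0.001], [0.001, 0.001, -1.0]]
ft_force: [-0.3, -0.2, -0.2]
gripper_width: 0.339
finger_force: 59.2
time_s: 25.35
tool_pos: [0.444, 0.1578, 0.1499]
orientation: [[-1.0, 0.002, 0.0], [0.002, 1.0, -0.0], [-0.0, -0.0, -1.0]]
ft_force: [0.3, 0.5, -0.5]
gripper_width: 0.338
finger_force: 59.2
25.35 [0.444 0.158 0.15 ] [array([395., 298.]), array([395., 249.]), array([445., 298.])]
```

View pics/w8x.png

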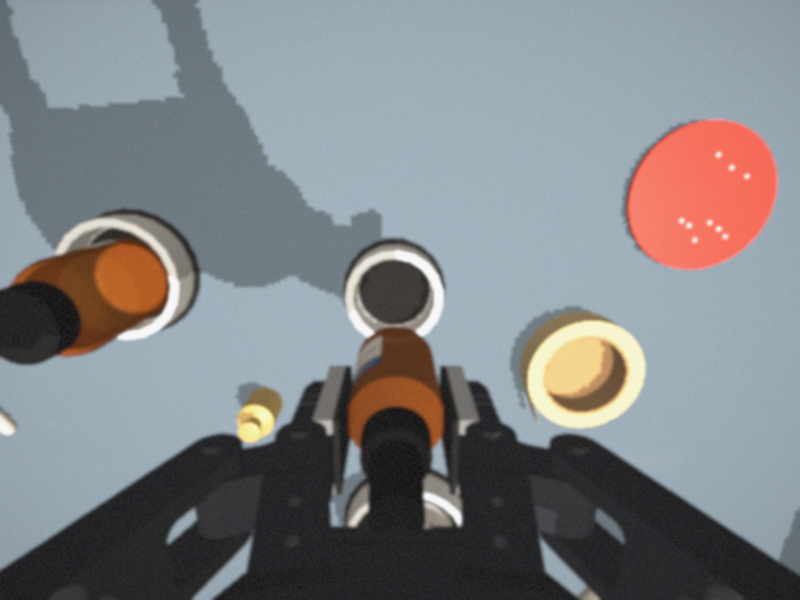

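The dropper is over the smallest stand: rim centre u≈394, bottle centre u≈396. The weight at (258,415) still stands. I'll lower the dropper.

```bash

python3 -m creep '{"travel":[[0.1,0,1.5],[0,0,2],[0,0,2],[0,0,1.7],[0,0,1]],"angular":[[0,0,0],[0,0,0],[0,0,0],[0,0,0],[0,0,0]],"claw":[255,255,255,255,255]}'
python3 -m creep '{"travel":[[0,0,0.5],[0,0,0.3],[0,0,0],[0,0,0],[0,0,0]],"angular":[[0,0,0],[0,0,0],[0,0,0],[0,0,0],[0,0,0]],"claw":[255,255,255,255,255]}'
python3 -m creep '{"travel":[[0,0,0.1],[0,0,0.1],[0,0,0],[0,0,0]],"angular":[[0,0,0],[0,0,0],[0,0,0],[0,0,0]],"claw":[255,255,255,255]}'
```

```text
time_s: 25.9
tool_pos: [0.4418, 0.158, 0.0664]
orientation: [[-1.0, 0.002, -0.002], [0.002, 1.0, -0.0], [0.002, -0.0, -1.0]]
ft_force: [-0.2, -0.4, -0.4]
gripper_width: 0.334
finger_force: 59.2
time_s: 26.4
tool_pos: [0.4428, 0.1587, 0.0605]
orientation: [[-1.0, 0.001, 0.001], [0.001, 1.0, 0.0], [-0.001, 0.0, -1.0]]
ft_force: [-0.7, -0.2, -1.2]
gripper_width: 0.333
finger_force: 59.2
time_s: 26.8
tool_pos: [0.4422, 0.1586, 0.0578]
orientation: [[-1.0, 0.001, -0.0], [0.001, 1.0, -0.0], [0.0, -0.0, -1.0]]
ft_force: [0.7, -0.4, -0.2]
gripper_width: 0.339
finger_force: 59.2
```

Now the last 1 mm, then release, retreat clear and check.

```bash

python3 -m creep '{"travel":[[0,0,0.1],[0,0,0],[0,0,0],[0,0,0],[0,0,0]],"angular":[[0,0,0],[0,0,0],[0,0,0],[0,0,0],[0,0,0]],"claw":[255,255,140,100,60]}'
python3 -m creep '{"travel":[[0,0,0],[0,0,0],[0,0,-2],[0,0,-4],[0,0,-4]],"angular":[[0,0,0],[0,0,0],[0,0,0],[0,0,0],[0,0,0]],"claw":[0,0,0,0,0]}'
python3 -m creep '{"travel":[[0,0,-4],[0,0,-4],[4,4,0],[4,4,0],[4,4,0]],"angular":[[0,0,0],[0,0,0],[0,0,0],[0,0,0],[0,0,0]],"claw":[0,0,0,0,0]}'
python3 -m creep '{"travel":[[0,4,0],[0,4,0],[0,4,0],[0,0,0],[0,0,0]],"angular":[[0,0,0],[0,0,0],[0,0,0],[0,0,0],[0,0,0]],"claw":[0,0,0,0,0]}'
python3 - <<'E'
from h import *
im=bot.read_camera("top");cv2.imwrite("pics/topend.png",cv2.resize(im,(800,600)))
print(bot.sense()["time_s"])
E
```

```text
time_s: 27.3
tool_pos: [0.4422, 0.1586, 0.0567]
orientation: [[-1.0, 0.001, -0.0], [0.001, 1.0, -0.0], [0.0, -0.0, -1.0]]
ft_force: [0.0, -0.2, -1.0]
gripper_width: 0.752
finger_force: 0.0
time_s: 27.8
tool_pos: [0.4414, 0.1585, 0.1573]
orientation: [[-1.0, 0.001, -0.002], [0.001, 1.0, -0.0], [0.002, -0.0, -1.0]]
ft_force: [1.5, 0.4, 0.6]
gripper_width: 0.998
finger_force: 0.0
time_s: 28.3
tool_pos: [0.3352, 0.2656, 0.2372]
orientation: [[-1.0, 0.003, 0.001], [0.003, 1.0, 0.001], [-0.001, 0.001, -1.0]]
ft_force: [1.0, 0.8, 0.3]
gripper_width: 0.997
finger_force: 0.0
time_s: 28.8
tool_pos: [0.336, 0.385, 0.2363]
orientation: [[-1.0, -0.001, -0.001], [-0.001, 1.0, -0.001], [0.001, -0.001, -1.0]]
ft_force: [0.6, -0.7, 0.6]
gripper_width: 1.0
finger_force: 0.0
28.85
```

View pics/topend.png

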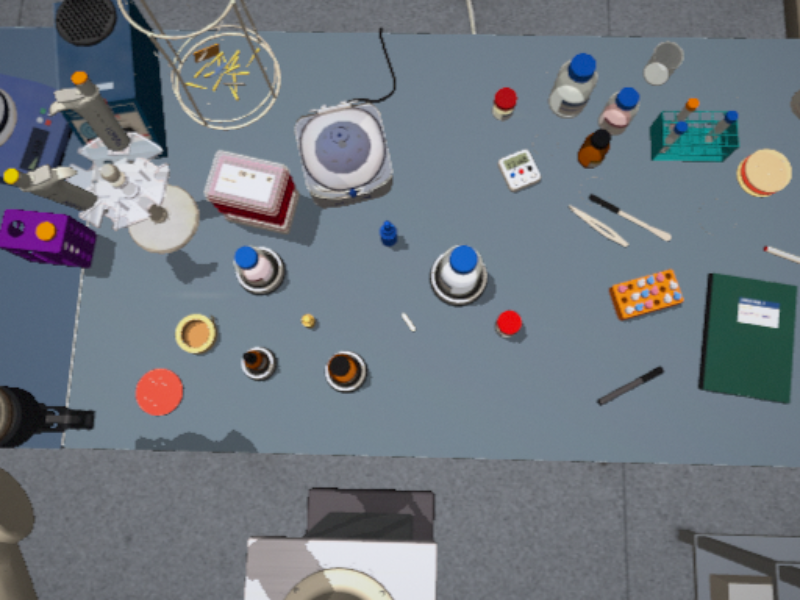

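All four bottles stand upright inside their stands: dropper at (256,362), amber at (345,370), pink at (255,268), buffer at (461,275). The jar at (509,323) and the weight at (308,320) are unmoved, so I'm handing in.

```bash
python3 -c "
from plant import bot
print(bot.close_job())"
```

```text
the job is handed in; nothing more can be done
None
```

I placed all four bottles upright in the stands of their size, left the jar and the weight where they stood, and handed the job in after about 29 s of robot time; the hand-in gave no verdict.

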